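Clear the bench pin out of its holder

ROBOT

A 6-joint arm with a two-finger parallel gripper is mounted at the origin on the work surface. World frame = base frame: x ahead of the robot, y to its left, z up, the work surface at z = 0. Lengths are in m, angles in rad, forces in N, time in s.
With the tool pointing down it reaches from about 0.35 to 0.975 m from the base axis. Payload 4.9 kg.
Tool frame: the origin (TCP) lies midway between the tips of the shut fingers; the grasp point (between the pads) lies 19 mm behind it; z points along the fingers, y is the direction in which the jaws open and shut (so a half turn about z gives the same grasp; the last joint's range is limited). The gripper opens to 85 mm and grips with 20 to 120 N. Pads are 22 mm wide; open, the fingers measure 114 mm over their backs; the gripper's body (76 mm by 85 mm) begins 54 mm behind the grasp point. The pads swing forward as they close: fully open they stand 13 mm farther back than shut.
Start: joints at [1.009, 0.053, 1.613, -0, 1.476, -0.119], TCP at [0.268, 0.565, 0.231] pointing down, gripper open.
Joint ranges: [-3.01, 3.01], [-1.01, 2.22], [0.06, 2.58], [-1.02, 4.17], [0.09, 2.62], [-3.14, 3.14]. Speed limits (rad/s): [2.57, 2.57, 3.14, 3.14, 3.14, 3.14].

INTERFACE

Orientations are given as a rotation vector (axis times angle).
In Python, from station import ctrl gives the robot as it stands.
- The arm moves only by the shell command python3 -m jog 'ROWS' [FORCE]. ROWS is JSON, one flat list of numbers, 7 for each row, row after row: the opening, from 0 (shut) to 1 (fully open), then the shift along the tool's x, y, z in m, then the turn, a rotation vector about the tool's x, y, z in degrees. A call has 1 to 10 rows; each row shifts and turns the commanded pose from where the row before left it, along the tool's axes as they then stand; what a row does not reach is not made up. A row lasts 1/8 s, in which the tool goes at most 62.5 mm and 10.7 degrees, less where a joint would pass 70% of its speed; a pose out of reach is approached as far as the arm can. A call with a gripper value outside its range is refused whole. The fingers move at their own pace and stop on an object; FORCE is the grip in N (left out, the last holds). Time passes only in rows, so rows that do not move let the fingers close. It gives the time, the measured TCP pose, the force and the opening at its end, in the units of the state.
- ctrl.get_obs(): the state, without advancing time (a new reading comes with each control period).
- ctrl.get_image(name): name is "scene" or "top" or "wrist"; returns a dict with "image" (400x640x3 uint8, blue, green, red), "camera_matrix" (3x3 intrinsics, pixels), "rvec" (rotation vector, rad) and "tvec" (3), from world to camera coordinates, as OpenCV has them; the wrist camera has in their place "mount" (4x4, takes a point from camera to tool coordinates, whose origin is the TCP and whose axes are the flange's). Camera axes: x right, y down, z forward; pixel columns grow to the right and rows downward; lengths in m; the calibration is good to about 2 mm. A picture is of the moment at which its call begins: read the wrist's pose just before it. There is no depth.
- ctrl.finish_job(): hands the job in, once; it reports no verdict.
Trained networks look in a picture, given as the dict that the camera call returned (one of the last four; its "shot" number tells which), for a name from the list of things; names that differ only in an ending like _2 or _b are one class to them, and where a whole thing is asked for, a point or a joint stands for the part that bears it (a point fixed in the world has none). Each returns a list of dicts, best first, with "p" (0 to 1); they miss things now and then, are a little off and sometimes report something else, mostly with a low value. They report only what shows in the picture. A call takes as long as a camera call.
- ctrl.boxes_of(target, picture): "box" ([centre column, centre row, width, height] in pixels, round what is visible of it).
The state is a dict: "t": time; "q": joint angles; "dq": joint speeds; "effort": joint torques, N m; "tool_pos": TCP position; "tool_rot": TCP orientation; "contact_force": force on the tool from outside, world axes, zero at the start; "wrist_torque": the same for the moment, N m; "opening": finger opening in m.
Only numpy, scipy, OpenCV 4.12 (cv2) and the standard library are available. Lean on these libraries where they do the work, as an engineer would, in place of code of your own. Each camera call takes 0.05 s, during which the arm holds its last target. There are 200 camera calls.

TASK

I need the bare steel bed of the bench-pin holder, so take out the wooden bench pin: lift the hinged clamp bar right back until it stays open by itself, slide the pin straight out endways from its ways, and lay it down flat in the wide, empty bay of the maple tool tray without dropping it. Then bring the clamp bar back over and lower it under control, not letting it fall, until it lies down on the empty holder. Leave everything else on the bench where it is.

Things in the scene. Friction and masses are not known exactly. Their poses are not given: they have to be found in the camera images.
- holder: fixed bench-pin holder: iron foot 100 x 130, steel block 82 (x) x 76 (y) mm with a flat bed 34 mm above the bench. Origin: centre of the block at bench level, z up. The pin lies on the bed between two cheeks, tops at 54.5 mm; hinge ears on the +y side are 78 mm tall, the foot reaches y = -60 to +70 mm. An end stop at x = +26 mm is just behind the pin.
- ways_mouth (a point): open end of the holder's ways, at holder x = -40 mm, on the bed (34 mm up), holder's axes. The cheeks are 58 mm apart; their lips reach 7 mm in over the pin's edges along the 80 mm of the ways, with 2.5 mm play above the pin and 2 mm at each side, so the pin can leave only by sliding along -x, roughly toward the robot, until its rear end is past this point.
- clamp_bar (a joint): angle of the hinged steel clamp bar, rad, growing as its free end is lifted. 0: level, its foot in the pin's groove, locking the pin. Past about 1.6 it tips back by itself and stays at its stop, 1.9; let go below that, it falls shut. With the pin out it lies lower, on the cheeks, at its stop -0.11. 24 mm wide (x), 12 thick, 0.45 kg, hardly any damping.
- clamp_bar_grip (a point): centre of the black horn cross-grip on the bar's free end: a cylinder 19 mm across, 36 long (40 over its end buttons) along the hinge direction (holder's x), 130 mm from the hinge axis. With the bar level it is 70 mm above the bench on the holder's -y side, free all round but for the bar. The point turns with the bar; its y points along the bar to the hinge.
- clamp_bar_hinge (a point): point on the hinge axis at the middle of the bar's width, 70 mm above the bench on the holder's +y side, with the holder's axes; the axis runs along x. At bar angle q the cross-grip's centre lies 130*cos(q) mm to -y and 130*sin(q) mm above this point.
- pin_center (a point): centre (half-way up) of the loose bench pin: flat beech board 160 (x) x 54 (y) x 14 (z) mm, 90 g, V-notch 35 deep and 28 wide in its -x end, groove 24 wide, 4 deep across its top 50 mm to +x of here. It starts in the holder, x along the holder's x, this point at holder x = -55 mm, 41 mm up; the notched end stands out 95 mm beyond the ways, free above, below and beside.
- tray_bay (a point): centre of the floor of the wide, empty bay of the fixed maple tool tray, 6 mm above the bench. The bay is 190 mm long (its x) and 130 wide (its y) inside; the walls are 6 thick and rise 12 mm above its floor. The whole tray is 202 x 193; on its +y side is a narrow bay 45 wide where pliers lie.
- spreader_pliers: steel sac spreader pliers, 155 long, 38 wide, lying in the narrow bay of the tool tray (sizes in mm), to be left alone; origin at the underside of the middle
- loupe: black horn loupe, 39 across, 36 tall, standing (sizes in mm), to be left alone; origin at the centre of its underside
- pen_clip: tarnished nickel pen clip, 55 long, 9 high, lying on the bench (sizes in mm), to be left alone; origin at the underside of its middle
- nib_block: cork block 140 x 90 x 38 tall with rows of nibs stuck in it that rise to 54 (sizes in mm), to be left alone; origin at the centre of its underside
- ink_bottle: square dark ink bottle, 56 x 56, 61 tall (sizes in mm), to be left alone; origin at the centre of its underside
- hammer: small bench hammer, 200 long, lying (sizes in mm), to be left alone; origin at the underside of its middle
- knockout_block: dark wooden block with three holes, 80 x 60 x 30 tall (sizes in mm), to be left alone; origin at the centre of its underside

How it is judged:
On the way, in this order (a step that is already met when the one before it is completed fails the run):
1. the clamp bar is laid right back and stays open, the pin still in its place (value of joint clamp_bar above 1.6 rad and x of pin_center in the frame of holder above -0.075 m), for 0.2 s.
2. the pin has been slid fully out of the ways (x of pin_center in the frame of holder below -0.118 m), for 0.1 s.
3. the pin lies flat in the wide bay, let go (x of pin_center in the frame of tray_bay between -0.03 and 0.03 m and y of pin_center in the frame of tray_bay between -0.045 and 0.045 m and z of pin_center in the frame of tray_bay below 0.0105 m and angle between the z axis of pin_center and the z axis of tray_bay, either way round below 0.08 rad and contact force between the fingers and bench_pin below 0.01 N), for 0.2 s.
At the end, for the whole second after the job is handed in: The bench pin lies flat (within 0.08 rad) on the floor of the tray's wide bay, wholly inside its walls, released and at rest, and the clamp bar is down on the empty holder (joint below -0.075 rad, its stop is -0.11). Nothing else has moved by more than 15 mm (all of step 3 and linear speed of bench_pin below 0.02 m/s and value of joint clamp_bar below -0.075 rad); the robot touches nothing.
It fails at once if the clamp bar is let fall shut (closing faster than 6 rad/s) (velocity of joint clamp_bar below -6 rad/s).
It fails at once if the pin is dropped from more than about 4 cm above the tray (height (world z) of pin_center above 0.058 m and contact force between the fingers and bench_pin below 0.01 N).
It fails at once if a bystander is shifted by more than 15 mm (distance of any of spreader_pliers, loupe, pen_clip, nib_block, ink_bottle, hammer, knockout_block from where it was at the start of the episode above 0.015 m).
It also fails if it takes over 61 s, if anything falls off the work surface, if the arm or the gripper's body presses on something with over 40 N, if the wrist force passes 120 N, or if a joint passes its speed limit or range.

## Working session

There is one attempt and no reset: what is moved stays moved. The work goes in short steps, Python scripts to look and compute and a shell command to move; the robot and the scene stay as the last step left them, time stands still between calls to the robot, and variables do not carry over. Pictures are saved under pics/ and viewed, about 8 in all and at most 12, crops included, and the job is handed in when it is done.

```bash
mkdir -p pics; ls; python3 - <<'E'
from station import ctrl
import cv2,json
o=ctrl.get_obs();print({k:(v.tolist() if hasattr(v,'tolist') else v) for k,v in o.items()})
for c in ['top','scene']:
    p=ctrl.get_image(c);cv2.imwrite(f'pics/{c}0.png',p['image'])
    print(c,p['camera_matrix'],p['rvec'],p['tvec'])
    for n in ['holder','clamp_bar','clamp_bar_grip','pin_center','tray_bay','spreader_pliers','loupe','pen_clip','nib_block','ink_bottle','hammer','knockout_block']:
        try:
            b=ctrl.boxes_of(n,p);print(n,[( [round(x) for x in d['box']],round(d['p'],2)) for d in b[:2]])
        except Exception as e: print(n,e)
E
```

```text
pics
{'t': 0.0, 'q': [1.0089604030820725, 0.053359300374171116, 1.614287206710593, 4.4828441860009565e-05, 1.475983782339265, -0.11902335482122262], 'dq': [-0.0003924860929632693, 0.0004592865689917704, 0.0004687044134025418, -0.0008033650130287903, -0.0008212071401831134, 0.0005995876179938991], 'effort': [-0.0001346098451904254, -39.370644092559814, -37.01635122299194, -0.00019595743651734665, 0.007597063668072224, 5.735919899052533e-06], 'tool_pos': [0.2674734759701907, 0.5641946659022395, 0.23006555428381933], 'tool_rot': [-0.6897470053844523, -3.0641974452274647, 0.002992933945183827], 'contact_force': [-0.6237800799260395, 0.2262739261749335, -0.34858828168413153], 'wrist_torque': [-0.05953057185508156, -0.011744961668320727, 0.0202639683049464], 'opening': 0.08528132293429981}
top [[462.66975253   0.         321.92621705]
 [  0.         462.66975253 196.24407927]
 [  0.           0.           1.        ]] [ 2.19147675 -2.19799445  0.0754724 ] [0.02646816 0.62375783 1.2177686 ]
holder [([339, 205, 63, 44], 0.61)]
clamp_bar [([339, 208, 60, 16], 0.77), ([399, 164, 19, 9], 0.56)]
[... 573 characters left out ...]
  374.65651188 205.76797014]
 [  0.           0.           1.        ]] [ 2.20343844  0.64474653 -0.30007108] [-0.54031972 -0.14118076  1.17966417]
holder [([307, 226, 63, 65], 0.93)]
clamp_bar [([300, 220, 53, 43], 0.9)]
clamp_bar_grip [([300, 219, 45, 38], 0.84)]
pin_center [([287, 212, 61, 34], 0.61)]
tray_bay [([319, 159, 86, 52], 0.7), ([306, 226, 64, 63], 0.23)]
spreader_pliers [([337, 146, 39, 19], 0.74), ([395, 189, 33, 25], 0.2)]
loupe [([384, 206, 12, 15], 0.79)]
pen_clip [([305, 309, 26, 18], 0.58)]
nib_block [([176, 294, 79, 71], 0.65)]
ink_bottle [([384, 251, 24, 36], 0.7)]
hammer [([255, 357, 74, 85], 0.97)]
knockout_block [([397, 188, 38, 26], 0.74), ([288, 211, 60, 35], 0.3)]
```

```bash
python3 - <<'E'
import cv2
i=cv2.imread('pics/top0.png')[110:310,170:490];cv2.imwrite('pics/a.png',cv2.resize(i,(800,500),interpolation=cv2.INTER_CUBIC))
i=cv2.imread('pics/scene0.png')[120:320,200:440];cv2.imwrite('pics/b.png',cv2.resize(i,(720,600),interpolation=cv2.INTER_CUBIC))
E
```

```text
(no output)
```

View pics/a.png

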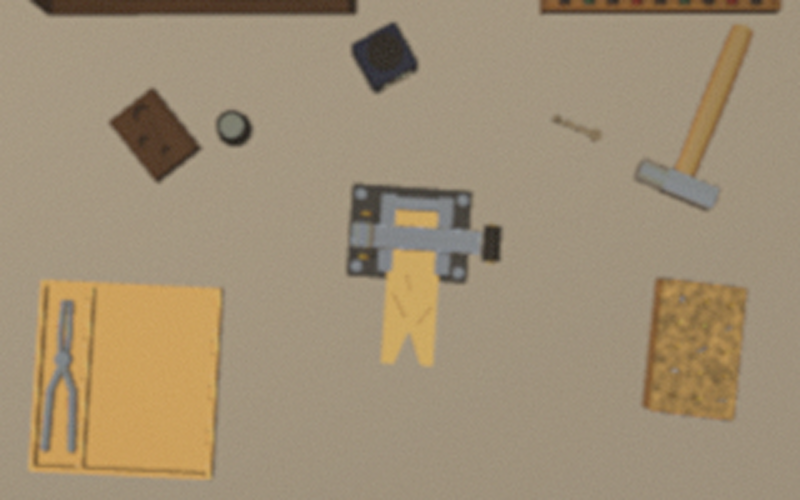

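View pics/b.png

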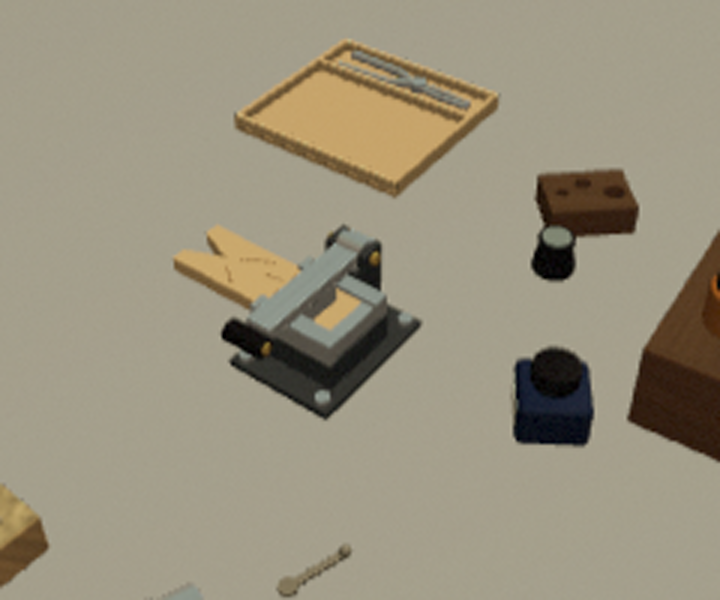

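The crops show the holder with its grip at about (491,243), the pin tips at (382,363) and (435,367), and the empty bay at the right of the tray with the pliers on its left. I'll fit the poses from these hand-picked corners.

```bash
cat > h.py <<'E'
import numpy as np,cv2
from scipy.optimize import least_squares
from scipy.spatial.transform import Rotation as R
from station import ctrl
CAM={'t':(462.67,321.926,196.244,[2.19147675,-2.19799445,0.0754724],[0.02646816,0.62375783,1.2177686]),
's':(374.6565,322.467,205.768,[2.20343844,0.64474653,-0.30007108],[-0.54031972,-0.14118076,1.17966417])}
def proj(c,P):
    f,a,b,r,t=CAM[c]
    return cv2.projectPoints(np.float64(P).reshape(-1,1,3),np.float64(r),np.float64(t),np.array([[f,0,a],[0,f,b],[0,0,1.]]),None)[0][:,0]
def W(p,P):
    c,s=np.cos(p[2]),np.sin(p[2]);P=np.float64(P)
    return np.c_[p[0]+c*P[:,0]-s*P[:,1],p[1]+s*P[:,0]+c*P[:,1],P[:,2]]
E
python3 - <<'E'
from h import *
T=lambda u,v:(170+(u+.5)/2.5-.5,110+(v+.5)/2.5-.5)
S=lambda u,v:(200+(u+.5)/3-.5,120+(v+.5)/3-.5)
# holder: params x,y,yaw,foot z, hinge y
hol=[('t',T(382,363),(-.135,.027,.048)),('t',T(435,367),(-.135,-.027,.048)),
('s',S(174,262),(-.135,-.027,.048)),('s',S(210,229),(-.135,.027,.048)),
('t',T(354,186),(.05,.07,'f')),('t',T(471,192),(.05,-.06,'f')),('t',T(466,282),(-.05,-.06,'f')),('t',T(348,274),(-.05,.07,'f')),
('s',S(420,322),(.05,.07,'f')),('s',S(325,413),(.05,-.06,'f')),('s',S(232,360),(-.05,-.06,'f')),
('t',T(491,243),(0,'h',.07)),('s',S(247,338),(0,'h',.07))]
def res(p,pr=False):
    o=[]
    for c,uv,P in hol:
        P=[p[3] if a=='f' else p[4]-.130 if a=='h' else a for a in P]
        o.append(proj(c,W(p,[P]))[0]-uv)
    return np.ravel(o)
f=least_squares(res,[.6,0,0,.01,.05],loss='soft_l1');print('holder',f.x.round(4));print(res(f.x).reshape(-1,2).round(1).tolist())
tr=[('t',T(40,281),(.101,'L')),('t',T(223,288),(.101,'R')),('t',T(211,479),(-.101,'R')),('t',T(30,470),(-.101,'L')),
('s',S(348,40),(-.101,'L')),('s',S(498,95),(.101,'L')),('s',S(396,186),(.101,'R')),('s',S(236,115),(-.101,'R'))]
d={'L':.193-.071,'R':-.071}
def r2(p): return np.ravel([proj(c,W(p,[(P[0],d[P[1]],.018)]))[0]-uv for c,uv,P in tr])
f=least_squares(r2,[.5,.3,0],loss='soft_l1');print('tray',f.x.round(4));print(r2(f.x).reshape(-1,2).round(1).tolist())
o=ctrl.get_obs();print(R.from_rotvec(o['tool_rot']).as_matrix().round(3).tolist())
E
```

```text
holder [ 0.6034 -0.0116 -0.0626  0.0084  0.053 ]
[[0.0, -0.2], [-0.4, -0.5], [-0.6, -0.5], [1.9, -0.4], [-0.7, -0.1], [0.5, 0.4], [0.5, 1.4], [-0.6, 1.7], [-0.0, -0.5], [-0.3, 0.8], [-2.0, 0.0], [0.2, -2.1], [2.4, 1.9]]
tray [ 0.4512  0.2697 -0.0511]
[[0.3, -0.9], [-0.4, -0.2], [0.1, 0.1], [-0.8, 0.3], [-0.8, 0.0], [0.5, 0.2], [-0.1, -0.3], [-0.7, 0.6]]
[[-0.904, 0.428, 0.0], [0.428, 0.904, -0.0], [-0.0, -0.0, -1.0]]
```

```bash
python3 -m jog '[1,0,0,-0.01,0,0,9.76, 1,0,0,-0.01,0,0,9.76, 1,0,0,-0.01,0,0,9.76, 1,0,0,-0.01,0,0,9.76, 1,0,0,-0.01,0,0,9.76, 1,0,0,-0.01,0,0,9.76, 1,0,0,-0.01,0,0,9.76]' 25
python3 -m jog '[1,-0.05,0.028,0,0,0,0, 1,-0.05,0.028,0,0,0,0, 1,-0.05,0.028,0,0,0,0, 1,-0.05,0.028,0,0,0,0, 1,-0.05,0.028,0,0,0,0, 1,-0.05,0.028,0,0,0,0]'
python3 -m jog '[1,-0.05,0.028,0,0,0,0, 1,-0.05,0.028,0,0,0,0, 1,-0.05,0.028,0,0,0,0, 1,-0.05,0.028,0,0,0,0, 1,-0.05,0.028,0,0,0,0, 1,-0.044,0.025,0,0,0,0, 1,0,0,0,0,0,0]'
python3 - <<'E'
from h import *
o=ctrl.get_obs();print(o['t'],o['tool_pos'],R.from_rotvec(o['tool_rot']).as_matrix().round(4).tolist())
p=ctrl.get_image('wrist');cv2.imwrite('pics/w0.png',p['image']);np.savez('w0.npz',K=p['camera_matrix'],M=p['mount'],p=o['tool_pos'],r=o['tool_rot'])
print(p['camera_matrix'],p['mount'])
for n in ['holder','clamp_bar_grip','pin_center']: print(n,[(np.round(d['box']),d['p']) for d in ctrl.boxes_of(n,p)[:2]])
E
```

```text
t: 2.17
tool_pos: [0.2678, 0.5647, 0.3016]
tool_rot: [-2.298, -2.142, 0.0]
contact_force: [0.6, 0.2, 0.7]
opening: 0.0852
t: 2.92
tool_pos: [0.4166, 0.2528, 0.3016]
tool_rot: [2.291, 2.149, 0.001]
contact_force: [0.5, 0.2, 0.4]
opening: 0.0851
t: 3.8
tool_pos: [0.5625, -0.0523, 0.3008]
tool_rot: [-2.296, -2.143, 0.001]
contact_force: [0.2, 0.6, -0.3]
opening: 0.0857
3.8 [ 0.56246965 -0.05228144  0.3007687 ] [[0.0688, 0.9976, -0.0009], [0.9976, -0.0688, -0.0002], [-0.0002, -0.0009, -1.0]]
[[278.69881946   0.         315.19655596]
 [  0.         278.69881946 197.33468466]
 [  0.           0.           1.        ]] [[-6.34447720e-04 -9.53465332e-01 -3.01502002e-01  7.73255562e-02]
 [ 9.99999659e-01 -4.45614957e-04 -6.95083579e-04  1.18266429e-04]
 [ 5.28384293e-04 -3.01502341e-01  9.53465290e-01 -1.41615568e-01]
 [ 0.00000000e+00  0.00000000e+00  0.00000000e+00  1.00000000e+00]]
holder [(array([280., 306.,  81.,  54.]), 0.39)]
clamp_bar_grip [(array([337., 142.,  23., 120.]), 0.88), (array([344., 139.,  66., 116.]), 0.3)]
pin_center [(array([303., 134., 118.,  37.]), 0.88), (array([476., 103.,  60.,  52.]), 0.7)]
```

View pics/w0.png

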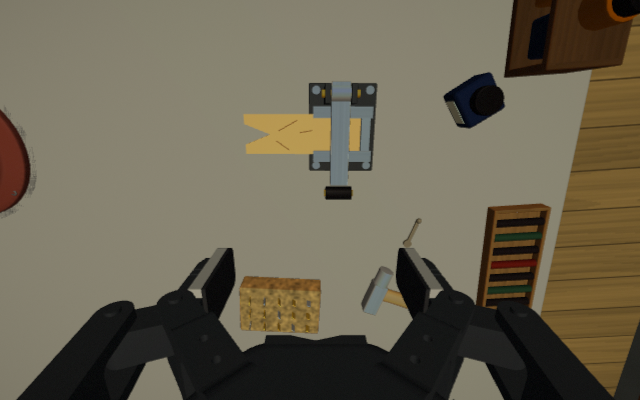

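The wrist view shows the cross-grip centre at (339,193), the pin tips at (244,114) and (247,154), and the foot corners at (309,83), (376,83), (374,170) and (309,169). I'll refit on all three cameras.

```bash
cat > fit.py <<'E'
from h import *
d=np.load('w0.npz');Tt=np.eye(4);Tt[:3,:3]=R.from_rotvec(d['r']).as_matrix();Tt[:3,3]=d['p']
E=np.linalg.inv(Tt@d['M']);CAM['w']=(278.699,315.197,197.335,R.from_matrix(E[:3,:3]).as_rotvec(),E[:3,3])
T=lambda u,v:(170+(u+.5)/2.5-.5,110+(v+.5)/2.5-.5)
S=lambda u,v:(200+(u+.5)/3-.5,120+(v+.5)/3-.5)
w=lambda u,v:(u,v)
hol=[('t',T(382,363),(-.135,.027,.048)),('t',T(435,367),(-.135,-.027,.048)),
('s',S(174,262),(-.135,-.027,.048)),('s',S(210,229),(-.135,.027,.048)),
('t',T(354,186),(.05,.07,'f')),('t',T(471,192),(.05,-.06,'f')),('t',T(466,282),(-.05,-.06,'f')),('t',T(348,274),(-.05,.07,'f')),
('s',S(420,322),(.05,.07,'f')),('s',S(325,413),(.05,-.06,'f')),('s',S(232,360),(-.05,-.06,'f')),
('t',T(491,243),(-.005,'h',.07)),('s',S(247,338),(-.005,'h',.07)),
('w',w(339,193),(-.005,'h',.07)),('w',w(244,114),(-.135,.027,.048)),('w',w(246.5,154),(-.135,-.027,.048)),
('w',w(309,83),(-.05,.07,'f')),('w',w(376.5,83),(.05,.07,'f')),('w',w(374,170),(.05,-.06,'f')),('w',w(309,169.5),(-.05,-.06,'f'))]
def res(p):
    o=[]
    for c,uv,P in hol:
        P=[p[3] if a=='f' else p[4]-.130 if a=='h' else a for a in P]
        o.append(proj(c,W(p,[P]))[0]-uv)
    return np.ravel(o)
f=least_squares(res,[.6,0,0,.01,.05],loss='soft_l1');print('holder',f.x.round(4))
for h,r in zip(hol,res(f.x).reshape(-1,2)): print(h[0],h[2],r.round(1))
g=W(f.x,[(-.005,f.x[4]-.13,.07)])[0];print('grip',g)
o=ctrl.get_obs();Rt=R.from_rotvec(o['tool_rot']).as_matrix();print('grip in tool',Rt.T@(g-o['tool_pos']),'yaw err tool y deg',np.degrees(np.arctan2(Rt[1,1],Rt[0,1])-f.x[2]))
E
python3 fit.py
```

```text
holder [ 0.604  -0.011  -0.0663  0.0075  0.052 ]
t (-0.135, 0.027, 0.048) [-0.4 -0.5]
t (-0.135, -0.027, 0.048) [-0.8 -0.8]
s (-0.135, -0.027, 0.048) [-0.2 -0.6]
s (-0.135, 0.027, 0.048) [ 2.4 -0.6]
t (0.05, 0.07, 'f') [-0.9 -0.4]
t (0.05, -0.06, 'f') [0.3 0.3]
t (-0.05, -0.06, 'f') [0.2 1.3]
t (-0.05, 0.07, 'f') [-0.9  1.4]
s (0.05, 0.07, 'f') [ 0.3 -0.2]
s (0.05, -0.06, 'f') [-0.1  1.1]
s (-0.05, -0.06, 'f') [-1.6  0.2]
t (-0.005, 'h', 0.07) [ 0.2 -0.3]
s (-0.005, 'h', 0.07) [0.7 1.1]
w (-0.005, 'h', 0.07) [ 0.7 -0.1]
w (-0.135, 0.027, 0.048) [0.4 0.4]
w (-0.135, -0.027, 0.048) [0.9 0.2]
w (-0.05, 0.07, 'f') [-1.5 -0.3]
w (0.05, 0.07, 'f') [ 0.1 -0.6]
w (0.05, -0.06, 'f') [-2.6  0.7]
w (-0.05, -0.06, 'f') [-0.6  1.3]
grip [ 0.59387397 -0.08851055  0.07      ]
grip in tool [-0.03796851  0.03477679  0.23141835] yaw err tool y deg 0.17908844633233673
```

```bash
python3 -m jog '[1,-0.019,0.0175,0,0,0,0, 1,-0.019,0.0175,0.03,0,0,0, 1,0,0,0.05,0,0,0, 1,0,0,0.05,0,0,0, 1,0,0,0.05,0,0,0, 1,0,0,0.045,0,0,0, 1,0,0,0.027,0,0,0, 1,0,0,0,0,0,0]' 25
python3 -m jog '[0,0,0,0,0,0,0, 0,0,0,0,0,0,0, 0,0,0,0,0,0,0, 0,0,0,0,0,0,0, 0,0,0,0,0,0,0, 0,0,0,0,0,0,0]' 25
```

```text
t: 5.0
tool_pos: [0.592, -0.0877, 0.0467]
tool_rot: [-2.286, -2.148, 0.004]
contact_force: [-0.0, 0.2, -0.1]
opening: 0.0856
t: 5.75
tool_pos: [0.5913, -0.0895, 0.0513]
tool_rot: [-2.286, -2.145, 0.01]
contact_force: [-15.7, 2.0, 14.8]
opening: 0.0356
```

```bash
python3 - <<'E'
from h import *
p=ctrl.get_image('wrist');a=p['image'][200:400,150:490]
q=ctrl.get_image('scene')['image'][170:290,240:380]
a=cv2.resize(a,(680,400));q=cv2.resize(q,(680,583),interpolation=cv2.INTER_CUBIC)[:200+383]
cv2.imwrite('pics/c1.png',cv2.resize(np.hstack([cv2.resize(a,(400,235)),cv2.resize(q,(274,235))]),(800,279)))
o=ctrl.get_obs();print(o['contact_force'],o['wrist_torque'],o['opening'],o['tool_pos'])
E
```

```text
[-17.62567676   1.07148756  15.02346087] [0.25621876 2.7883243  0.01266197] 0.035593184460199725 [ 0.59129323 -0.08949646  0.05127897]
```

View pics/c1.png

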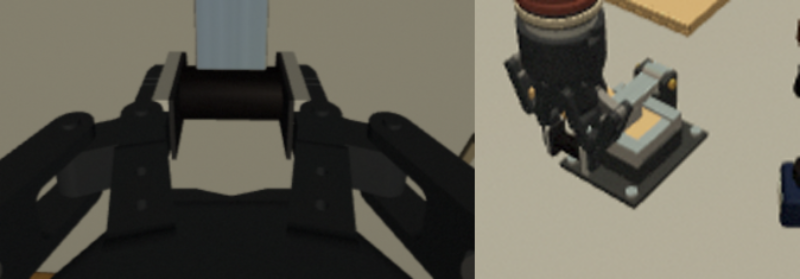

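The cylinder sits between the pads, about midway along them. Next I raise it along the arc.

```bash
python3 -m jog '[0,0,-0.002,-0.004,0,0,0, 0,0.0015,0,-0.0194,0,0,0, 0,0.0043,0,-0.0190,0,0,0, 0,0.0071,0,-0.0181,0,0,0, 0,0.0098,0,-0.0169,0,0,0, 0,0,0,0,0,0,0]' 25
```

```text
t: 6.6
tool_pos: [0.5931, -0.0655, 0.1283]
tool_rot: [-2.289, -2.149, 0.002]
contact_force: [-7.0, 1.1, -2.9]
opening: 0.035
```

```bash
python3 -m jog '[0,0.0122,-0.001,-0.0152,0,0,0, 0,0.0143,0,-0.0132,0,0,0, 0,0.0161,0,-0.0109,0,0,0, 0,0.0176,0,-0.0084,0,0,0, 0,0.0186,0,-0.0057,0,0,0, 0,0.0193,0,-0.0028,0,0,0, 0,0.0195,0,0.0001,0,0,0, 0,0.0193,0,0.003,0,0,0, 0,0.010,0,0.0028,0,0,0, 0,0,0,0,0,0,0]' 25
python3 - <<'E'
from h import *
o=ctrl.get_obs();print(o['contact_force'],o['tool_pos'],o['opening'])
q=ctrl.get_image('scene')['image'][120:290,220:400]
cv2.imwrite('pics/c2.png',cv2.resize(q,(635,600),interpolation=cv2.INTER_CUBIC))
E
```

```text
t: 7.85
tool_pos: [0.6034, 0.0824, 0.1784]
tool_rot: [2.29, 2.15, 0.007]
contact_force: [-2.0, 1.9, 6.1]
opening: 0.0354
[-1.98663493  1.89516225  6.05462308] [0.6034314  0.0823814  0.17841527] 0.03543479087318827
```

View pics/c2.png

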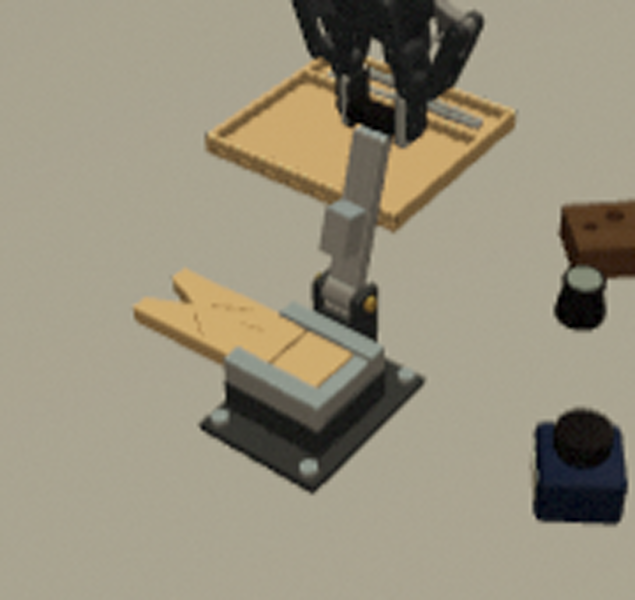

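Picture: the bar stands past vertical, at about 1.88 rad, with its grip held at (375,110). The pin is still in place. I'll release and retreat.

```bash
python3 -m jog '[1,0,0,0,0,0,0, 1,0,0,0,0,0,0, 1,0,0,0,0,0,0, 1,0,0,0,0,0,0, 1,0,0,-0.03,0,0,0, 1,0,0,-0.05,0,0,0, 1,0,0,-0.05,0,0,0, 1,0,0,0,0,0,0]' 25
python3 - <<'E'
from h import *
o=ctrl.get_obs();print(o['q'],o['tool_pos']);Rt=R.from_rotvec(o['tool_rot']).as_matrix()
g=np.array([.5441,-.0070,.031]);print(Rt.T@(g-o['tool_pos']),np.degrees(np.arctan2(Rt[1,1],Rt[0,1]))+np.degrees(.0663))
q=ctrl.get_image('scene');print([(np.round(d['box']),d['p']) for d in ctrl.boxes_of('clamp_bar',q)[:1]])
E
```

```text
t: 8.9
tool_pos: [0.6046, 0.0797, 0.3136]
tool_rot: [2.287, 2.144, 0.013]
contact_force: [0.2, -0.2, -0.4]
opening: 0.0854
[ 9.12083413e-03 -2.57983767e-02  1.55643028e+00  9.64073809e-05
  1.60005023e+00  7.37124519e-02] [0.60459887 0.07974462 0.31364162]
[-0.0907225  -0.05784358  0.28194783] 0.09779453699393681
[(array([324., 179.,  25.,  59.]), 0.79)]
```

```bash
python3 -m jog '[1,0,0,0,0,0,10, 1,0,0,0,0,0,10, 1,0,0,0,0,0,10, 1,0,0,0,0,0,10, 1,0,0,0,0,0,10, 1,0,0,0,0,0,10, 1,0,0,0,0,0,10, 1,0,0,0,0,0,10, 1,0,0,0,0,0,10, 1,0,0,0,0,0,0]'
python3 -m jog '[1,-0.03,0.045,0,0,0,0, 1,-0.028,0.046,0,0,0,0, 1,0,0,0.05,0,0,0, 1,0,0,0.05,0,0,0, 1,0,0,0.05,0,0,0, 1,0,0,0,0,0,0]'
python3 - <<'E'
from h import *
p=ctrl.get_image('wrist');o=ctrl.get_obs();Rt=R.from_rotvec(o['tool_rot']).as_matrix()
print(o['t'],o['tool_pos'],Rt.round(4).tolist())
g=np.array([.5441,-.0070,.031]);print(Rt.T@(g-o['tool_pos']),np.degrees(np.arctan2(Rt[1,0],Rt[0,0])+.0663))
cv2.imwrite('pics/w1.png',p['image']);np.savez('w1.npz',K=p['camera_matrix'],M=p['mount'],p=o['tool_pos'],r=o['tool_rot'])
E
```

```text
t: 10.25
tool_pos: [0.6014, 0.0797, 0.3044]
tool_rot: [3.14, -0.098, -0.006]
contact_force: [0.3, 0.2, -0.4]
opening: 0.0857
t: 11.0
tool_pos: [0.5344, -0.0067, 0.151]
tool_rot: [-3.139, 0.098, 0.019]
contact_force: [-0.4, 1.4, -0.8]
opening: 0.0855
11.05 [ 0.53681336 -0.00706558  0.15480539] [[0.998, -0.0626, -0.0052], [-0.0626, -0.998, 0.0008], [-0.0053, -0.0005, -1.0]]
[ 0.00792232 -0.00046248  0.12376549] 0.20878283035356887
```

View pics/w1.png

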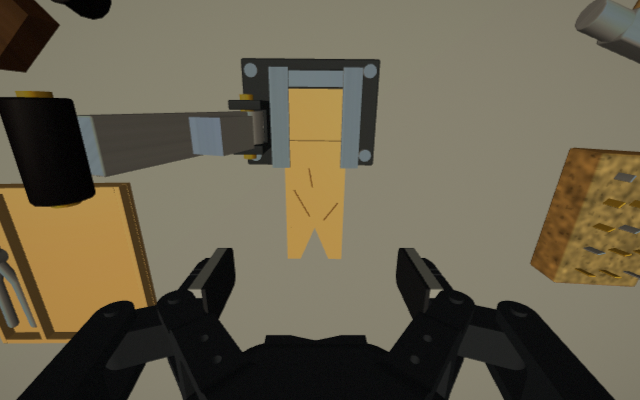

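Picture: the pin tips are at (288,259) and (342,259), and the foot corners at (242,59), (380,60), (373,164) and (249,164). The pin is in place, and the bar rests open to the left. I'll check the fit against this view.

```bash
python3 - <<'E'
from h import *
d=np.load('w1.npz');Tt=np.eye(4);Tt[:3,:3]=R.from_rotvec([-3.139,.098,.019]).as_matrix();Tt[:3,3]=[.5344,-.0067,.151]
E=np.linalg.inv(Tt@d['M']);CAM['w']=(278.699,315.197,197.335,R.from_matrix(E[:3,:3]).as_rotvec(),E[:3,3])
pts=[(288,259),(342,259),(242,59),(380,60),(373,164),(249,164)]
P=[(-.135,.027,.048),(-.135,-.027,.048),(.05,.07,.008),(.05,-.06,.008),(-.05,-.06,.008),(-.05,.07,.008)]
r=lambda p:(proj('w',W(p,P))-pts).ravel()
print(r([.604,-.011,-.0663]).reshape(-1,2).round(1).tolist());f=least_squares(r,[.6,0,0]);print(f.x,f.fun.reshape(-1,2).round(1).tolist())
o=ctrl.get_obs();Rt=R.from_rotvec(o['tool_rot']).as_matrix()
for h in ([.604,-.011,-.0663],f.x):
    g=W(h,[(-.06,0,.031)])[0];print(g,Rt.T@(g-o['tool_pos']),np.degrees(np.arctan2(Rt[1,0],Rt[0,0])-h[2]))
E
```

```text
[[-0.2, -0.7], [0.2, -0.5], [-2.4, -0.6], [0.8, -1.1], [0.3, 1.9], [-1.5, 1.5]]
[ 0.60390636 -0.0115837  -0.06907125] [[-0.0, -0.7], [0.4, -0.4], [-1.6, -0.7], [1.6, -0.8], [0.8, 2.1], [-1.1, 1.4]]
[ 0.54413182 -0.00702491  0.031     ] [ 0.00795564 -0.00043961  0.1237653 ] 0.20878283035356887
[ 0.54404942 -0.00744272  0.031     ] [ 7.89956961e-03 -1.74590546e-05  1.23765396e-01] 0.3675638727128901
```

```bash
python3 -m jog '[1,0.008,0,0.03,0,0,0.25, 1,0,0,0.05,0,0,0, 1,0,0,0.042,0,0,0, 1,0,0,0,0,0,0, 1,0,0,0,0,0,0]' 40
python3 - <<'E'
from h import *
o=ctrl.get_obs();Rt=R.from_rotvec(o['tool_rot']).as_matrix();print(o['tool_pos'],Rt.round(4).tolist(),o['contact_force'])
E
```

```text
t: 11.68
tool_pos: [0.5491, -0.0081, 0.0384]
tool_rot: [3.139, -0.107, 0.008]
contact_force: [-0.1, -0.7, 0.1]
opening: 0.0854
[ 0.54911023 -0.00813057  0.03841902] [[0.9977, -0.0681, 0.0051], [-0.0681, -0.9977, -0.0007], [0.0051, 0.0004, -1.0]] [-0.09206095 -0.7411786   0.06631186]
```

```bash
python3 -m jog '[1,-0.004,0,0.006,0,0,0, 1,0,0,0,0,0,0, 1,0,0,0,0,0,0]' 40
python3 -m jog '[0,0,0,0,0,0,0, 0,0,0,0,0,0,0, 0,0,0,0,0,0,0, 0,0,0,0,0,0,0, 0,0,0,0,0,0,0]' 40
python3 - <<'E'
from h import *
p=ctrl.get_image('wrist');cv2.imwrite('pics/w2.png',p['image'][100:400,140:500])
E
```

```text
t: 12.05
tool_pos: [0.5429, -0.0076, 0.0297]
tool_rot: [3.14, -0.108, 0.002]
contact_force: [0.1, 0.2, 0.4]
opening: 0.085
t: 12.68
tool_pos: [0.5427, -0.0076, 0.0294]
tool_rot: [3.14, -0.108, 0.0]
contact_force: [-2.2, 0.5, 4.4]
opening: 0.0533
```

View pics/w2.png

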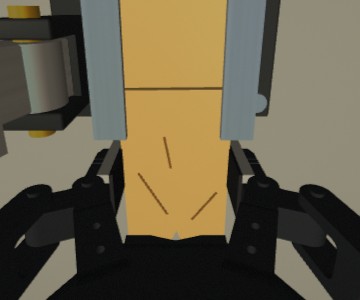

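Picture: the pads grip the pin's sides just short of the mouth, at about (115,185) and (235,185). I'll slide it out.

```bash
python3 -m jog '[0,0,0,-0.001,0,0,0, 0,-0.01,0,0,0,0,0, 0,-0.015,0,0,0,0,0, 0,0,0,0,0,0,0]' 40
python3 -m jog '[0,-0.02,0,0,0,0,0, 0,-0.02,0,0,0,0,0, 0,-0.02,0,0,0,0,0, 0,-0.02,0,0,0,0,0, 0,0,0,0,0,0,0, 0,0,0,0,0,0,0]' 40
```

```text
t: 13.22
tool_pos: [0.5156, -0.0055, 0.0292]
tool_rot: [-3.139, 0.108, 0.003]
contact_force: [-0.3, 0.5, -0.4]
opening: 0.0531
t: 13.98
tool_pos: [0.4386, -0.0005, 0.0304]
tool_rot: [3.14, -0.108, 0.002]
contact_force: [-0.1, -0.1, 0.0]
opening: 0.053
```

```bash
python3 -m jog '[0,0,0,-0.03,0,0,-1, 0,0,0,-0.03,0,0,0, 0,-0.0025,-0.045,0,0,0,0, 0,-0.0025,-0.045,0,0,0,0, 0,-0.002,-0.045,0,0,0,0, 0,-0.002,-0.045,0,0,0,0, 0,-0.002,-0.045,0,0,0,0, 0,-0.002,-0.045,0,0,0,0, 0,0,0,0,0,0,0, 0,0,0,0,0,0,0]' 40
python3 - <<'E'
from h import *
o=ctrl.get_obs();Rt=R.from_rotvec(o['tool_rot']).as_matrix();print(Rt.round(4).tolist(),Rt.T@(np.array([.4448,.27,.003])-o['tool_pos']))
p=ctrl.get_image('wrist');cv2.imwrite('pics/w3.png',p['image'])
E
```

```text
t: 15.22
tool_pos: [0.439, 0.27, 0.0899]
tool_rot: [3.14, -0.08, -0.0]
contact_force: [-0.3, -0.8, -0.9]
opening: 0.0531
[[0.9987, -0.0508, -0.0002], [-0.0508, -0.9987, -0.0005], [-0.0001, 0.0005, -1.0]] [ 0.00580201 -0.00031274  0.08685251]
```

View pics/w3.png

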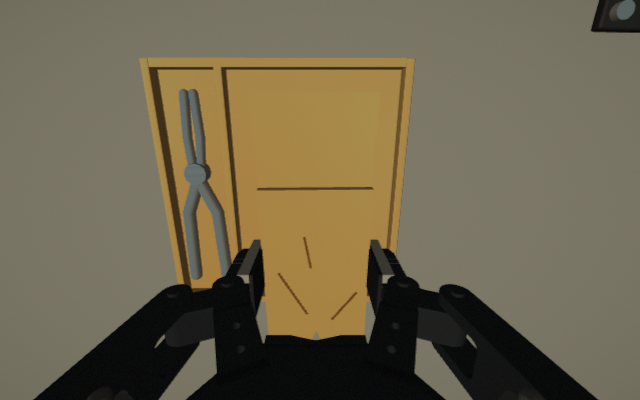

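Picture: the pin is level over the wide bay, clear of all the walls. The pliers are untouched. I'll lower it.

```bash
python3 -m jog '[0,0.006,0,0.025,0,0,0, 0,0,0,0.025,0,0,0, 0,0,0,0.015,0,0,0, 0,0,0,0.01,0,0,0, 0,0,0,0.005,0,0,0, 0,0,0,0.003,0,0,0, 0,0,0,0.002,0,0,0, 0,0,0,0,0,0,0, 0,0,0,0,0,0,0]' 40
```

```text
t: 16.4
tool_pos: [0.4448, 0.2698, 0.0053]
tool_rot: [-3.14, 0.08, -0.001]
contact_force: [0.1, -0.8, -0.5]
opening: 0.0531
```

```bash
python3 -m jog '[0,0,0,0.0015,0,0,0, 0,0,0,0.0015,0,0,0, 0,0,0,0,0,0,0, 0,0,0,0,0,0,0]' 40
```

```text
t: 16.9
tool_pos: [0.4453, 0.2698, 0.0026]
tool_rot: [-3.14, 0.08, -0.002]
contact_force: [1.5, -1.2, 5.5]
opening: 0.0532
```

```bash
python3 -m jog '[0.85,0,0,0,0,0,0, 0.85,0,0,0,0,0,0, 0.85,0,0,0,0,0,0, 0.85,0,0,-0.02,0,0,0, 0.85,0,0,-0.04,0,0,0, 1,0,0,-0.05,0,0,0, 1,0,0,-0.06,0,0,0, 1,0,0,-0.06,0,0,0, 1,0,0,-0.06,0,0,0, 1,0,0,-0.03,0,0,0]' 25
python3 -m jog '[1,0,0,0,0,0,-10, 1,0,0,0,0,0,-10, 1,0,0,0,0,0,-10, 1,0,0,0,0,0,-10, 1,0,0,0,0,0,-10, 1,0,0,0,0,0,-10, 1,0,0,0,0,0,-10, 1,0,0,0,0,0,-10, 1,0,0,0,0,0,-9.2, 1,0,0,0,0,0,0]'
python3 - <<'E'
from h import *
q=ctrl.get_image('scene')
a=cv2.resize(q['image'][110:270,230:400],(637,600),interpolation=cv2.INTER_CUBIC);cv2.imwrite('pics/s3.png',a)
o=ctrl.get_obs();Rt=R.from_rotvec(o['tool_rot']).as_matrix()
h=[.604,-.0113,-.067]
for qq in (1.9,):
    g=W(h,[(-.005,.052-.13*np.cos(qq),.07+.13*np.sin(qq))])[0];print(g,o['tool_pos'],Rt.T@(g-o['tool_pos']),np.degrees(np.arctan2(Rt[1,1],Rt[0,1])-h[2]),proj('s',[g])[0])
print([(np.round(d['box']),d['p']) for d in ctrl.boxes_of('clamp_bar_grip',q)[:2]])
E
```

```text
t: 18.15
tool_pos: [0.4454, 0.2701, 0.3265]
tool_rot: [-3.138, 0.08, -0.008]
contact_force: [0.1, -0.0, -0.5]
opening: 0.0856
t: 19.4
tool_pos: [0.4445, 0.2697, 0.3216]
tool_rot: [-2.295, -2.145, 0.001]
contact_force: [-0.1, -0.2, 0.0]
opening: 0.0855
[0.60530636 0.08285143 0.19301901] [0.44448522 0.26967055 0.32168331] [-0.17544772  0.17319456  0.12861207] -0.05463190963944816 [328.36353355 152.54555913]
[(array([325., 180.,  26.,  60.]), 0.58)]
```

View pics/s3.png

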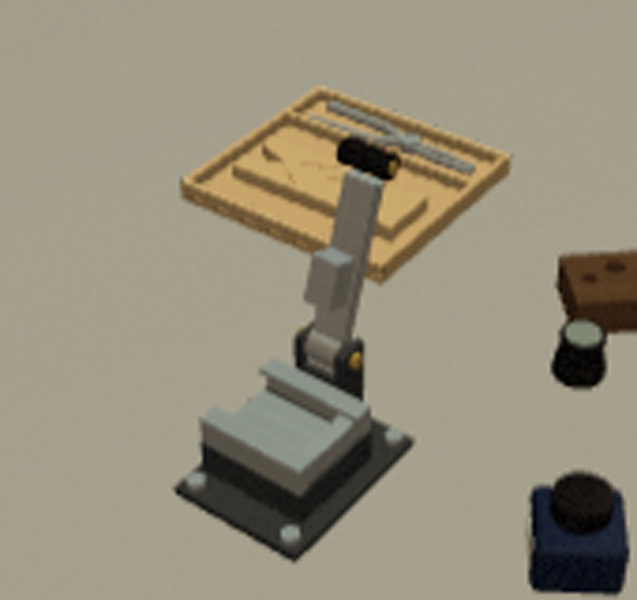

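Picture: the pin lies flat in the bay, the holder is empty, and the cross-grip is at (368,158), as predicted. I'll grip the bar again.

```bash
python3 -m jog '[1,-0.035,0.0344,0,0,0,0, 1,-0.035,0.0344,0,0,0,0, 1,-0.035,0.0344,0,0,0,0, 1,-0.035,0.0344,0,0,0,0, 1,-0.0354,0.0344,0,0,0,0, 1,0,0,0,0,0,0, 1,0,0,0.05,0,0,0, 1,0,0,0.05,0,0,0, 1,0,0,0.046,0,0,0, 1,0,0,0,0,0,0]' 25
python3 -m jog '[1,0,0,0,0,0,0, 0,0,0,0,0,0,0, 0,0,0,0,0,0,0, 0,0,0,0,0,0,0, 0,0,0,0,0,0,0, 0,0,0,0,0,0,0, 0,0,0,0,0,0,0]' 25
```

```text
t: 20.75
tool_pos: [0.6012, 0.0842, 0.171]
tool_rot: [-2.288, -2.143, 0.011]
contact_force: [0.0, -0.6, -0.4]
opening: 0.0853
t: 21.62
tool_pos: [0.6035, 0.0836, 0.1777]
tool_rot: [-2.291, -2.146, 0.004]
contact_force: [-7.6, -0.1, 7.6]
opening: 0.0354
```

```bash
python3 -m jog '[0,-0.0188,-0.001,-0.0049,0,0,0, 0,-0.0194,0,-0.002,0,0,0, 0,-0.0195,0,0.0008,0,0,0, 0,-0.0191,0,0.0038,0,0,0, 0,-0.0183,0,0.0066,0,0,0, 0,-0.0171,0,0.0093,0,0,0, 0,-0.0156,0,0.0117,0,0,0, 0,0,0,0,0,0,0]' 25
```

```text
t: 22.62
tool_pos: [0.5943, -0.0467, 0.1502]
tool_rot: [-2.295, -2.145, 0.006]
contact_force: [-4.1, -1.6, 2.2]
opening: 0.0354
```

```bash
python3 -m jog '[0,-0.0136,-0.001,0.014,0,0,0, 0,-0.0114,0,0.0158,0,0,0, 0,-0.0089,0,0.0173,0,0,0, 0,-0.0063,0,0.0184,0,0,0, 0,-0.0033,0,0.0192,0,0,0, 0,-0.0005,0,0.012,0,0,0, 0,0,0,0.008,0,0,0, 0,0.0006,0,0.006,0,0,0, 0,0,0,0,0,0,0, 0,0,0,0,0,0,0]' 25
```

```text
t: 23.88
tool_pos: [0.5914, -0.0894, 0.0391]
tool_rot: [2.292, 2.146, -0.004]
contact_force: [-0.8, -5.8, -1.3]
opening: 0.0354
```

```bash
python3 -m jog '[0,0.002,0,0.002,0,0,0, 0,0,0,0.002,0,0,0, 0,0,0,0,0,0,0, 0,0,0,0,0,0,0]' 25
```

```text
t: 24.38
tool_pos: [0.5914, -0.0887, 0.0352]
tool_rot: [2.29, 2.145, -0.006]
contact_force: [-2.6, -10.7, -2.7]
opening: 0.0355
```

```bash
python3 -m jog '[0,-0.003,0,0.002,0,0,0, 0,0,0,0.002,0,0,0, 0,0,0,0,0,0,0, 0,0,0,0,0,0,0]' 25
```

```text
t: 24.88
tool_pos: [0.5915, -0.0886, 0.0341]
tool_rot: [-2.292, -2.147, 0.001]
contact_force: [-9.8, 0.6, 15.6]
opening: 0.0356
```

Contact with the stop shows as an upward force of 15.6 N. I'll ease the downward pressure, release and retreat.

```bash
python3 -m jog '[0,0,0,-0.001,0,0,0, 1,0,0,0,0,0,0, 1,0,0,0,0,0,0, 1,0,0,0,0,0,0, 1,0,0,0,0,0,0, 1,0,0,-0.03,0,0,0, 1,0,0,-0.05,0,0,0, 1,0,0,-0.06,0,0,0, 1,0,0,-0.06,0,0,0, 1,0,0,0,0,0,0]' 25
python3 -m jog '[1,-0.05,0,-0.02,0,0,0, 1,-0.05,0,0,0,0,0, 1,-0.05,0,0,0,0,0, 1,0,0,0,0,0,0, 1,0,0,0,0,0,0]'
python3 - <<'E'
from h import *
a=ctrl.get_image('scene');b=ctrl.get_image('top')
for n in ['clamp_bar_grip','pin_center']: print(n,[[(np.round(d['box']),d['p']) for d in ctrl.boxes_of(n,x)[:1]] for x in (a,b)])
for n in ['spreader_pliers','loupe','pen_clip','nib_block','ink_bottle','hammer','knockout_block']: print(n,[[(np.round(d['box']).tolist(),round(d['p'],2)) for d in ctrl.boxes_of(n,x)[:1]] for x in (a,b)])
h=[.604,-.0113,-.067]
for q in (0,-.11): print(q,proj('s',W(h,[(-.005,.052-.13*np.cos(q),.07+.13*np.sin(q))])))
x=cv2.resize(a['image'][110:310,190:430],(480,400),interpolation=cv2.INTER_CUBIC);y=cv2.resize(b['image'][110:310,180:360],(320,400))
cv2.imwrite('pics/f.png',np.hstack([x,y]));print(ctrl.get_obs()['contact_force'])
E
```

```text
t: 26.12
tool_pos: [0.595, -0.0891, 0.2409]
tool_rot: [2.284, 2.14, 0.011]
contact_force: [0.6, -0.2, 0.4]
opening: 0.0853
t: 26.75
tool_pos: [0.5814, -0.2374, 0.2517]
tool_rot: [-2.291, -2.146, 0.0]
contact_force: [-0.7, 0.8, 0.5]
opening: 0.0854
clamp_bar_grip [[(array([300., 220.,  43.,  45.]), 0.59)], [(array([339., 208.,  56.,  12.]), 0.73)]]
pin_center [[(array([317., 159.,  47.,  26.]), 0.9)], [(array([229., 263.,  20.,  65.]), 0.93)]]
spreader_pliers [[([383.0, 206.0, 12.0, 16.0], 0.68)], [([193.0, 263.0, 16.0, 60.0], 0.9)]]
loupe [[([383.0, 204.0, 14.0, 14.0], 0.71)], [([263.0, 164.0, 16.0, 11.0], 0.71)]]
pen_clip [[], []]
nib_block [[([176.0, 294.0, 79.0, 68.0], 0.64)], [([458.0, 245.0, 20.0, 28.0], 0.91)]]
ink_bottle [[([384.0, 252.0, 25.0, 32.0], 0.87)], [([322.0, 134.0, 27.0, 30.0], 0.98)]]
hammer [[], [([448.0, 153.0, 47.0, 68.0], 0.86)]]
knockout_block [[([397.0, 188.0, 36.0, 24.0], 0.88)], [([231.0, 164.0, 33.0, 38.0], 0.91)]]
0 [[282.61888578 233.4781717 ]]
-0.11 [[283.30122262 237.79931263]]
[ 0.23428439  0.13386813 -0.46128803]
```

View pics/f.png

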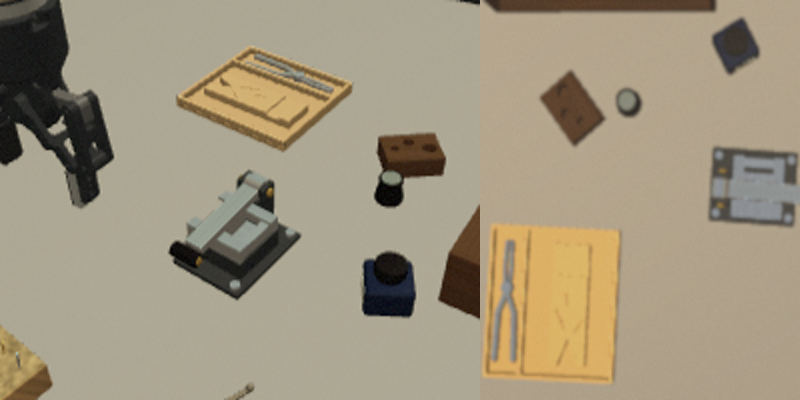

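Picture: the pin is flat inside the wide bay. The bar is down on the empty holder, its grip about 4 px lower than at the level start, which matches −0.11 rad. The bystanders that show are in place.

```bash
python3 -c "
from station import ctrl
print(ctrl.finish_job())"
```

```text
the job is handed in; nothing more can be done
None
```

The job is handed in at about 27 s on the robot's clock. The pin is out and lying flat in the wide bay, and the clamp bar is down on the empty holder; no verdict was reported.

I pinched the bar by its cross-grip and swung it back to its open stop. Then I gripped the pin by its sides, slid it out about 104 mm, laid it in the tray and let go. Last, I took hold of the bar again and lowered it under control until it pressed on its stop.

**Last checks:**
- **Pin:** the final scene and top pictures show it flat and clear of the bay walls.
- **Clamp bar:** the cross-grip sits about 4 px lower in the scene picture than at the start. That matches the expected −0.11 rad, against about 0 at the start.
- **Robot:** the arm was clear, with about 0.5 N of contact force, which is sensor noise.
- **Bystanders:** the loupe, ink bottle and knockout block were found within a few pixels of where they started.

**Checks that disagreed or found nothing:**
- The detector found no pen clip in either last picture, and no hammer in the scene picture (the top picture shows it in place).
- In the scene picture it labelled the loupe as the pliers. The top picture shows the pliers in place.
- In the top picture the nib block's box was smaller and off-centre, probably because the arm hid part of it. The scene picture shows it unmoved.
- The arm never worked near the pen clip, hammer or nib block.

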